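# Clear the catch tray, then draw the sagging gate bolt and hold the guard gate ajar

### The job

The marked pulleys are done: first move both black pulleys from the catch tray into the blue tote, then open the yellow guard gate for the next part. Its bolt sags and its nose has dropped behind the bent lip of the keeper, so lift the bolt by its red knob while drawing it along until it is clear of the keeper, then pull the gate by the knob towards the robot until it stands ajar by about a hand's width (80 mm at its free edge). Finish still gripping the knob and holding the gate there, since it swings shut by itself; leave the red scrap bin, the can and the brass clamp block alone.

Things in the scene. Friction and masses are not known exactly. Their poses are not given: they have to be found in the camera images.
- pulley1: finished pulley: black grooved solid cylinder with a bright hub on top, diameter 50 mm, 34 mm tall, 0.15 kg; stands upright in the catch tray, origin at the centre of its underside
- pulley2: a second pulley, the same
- tray: fixed catch tray, bright aluminium, in front of the gate: 130 (x) x 250 (y) x 18 mm tall, walls and floor 4 mm; origin at the centre of its underside
- tote: blue open tote for good parts, 170 x 170 x 60 mm, walls 4 mm, floor about 4 mm, loose, 0.8 kg; origin at the centre of its underside. It may stand to the robot's left or right
- scrap_bin: red open bin of the same size as the tote (bystander, stays empty and in its place); origin at the centre of its underside
- can: blue can, diameter 60 mm, 110 mm tall (bystander); origin at the centre of its underside
- clamp_block: brass block 60 x 50 x 48 mm with a bolt on top (bystander); origin at the centre of its underside
- guard: fixed fence 500 mm long; origin under the middle of its sill, y along it to the hinge, -x to the robot. Hinge post at y +175 mm, 175 mm tall. Keeper on the post at y -173 mm: a bent-up lip across the bolt's path (8 mm thick, gate-side face at y -145 mm) and a side wall 50 mm long, up to 217 mm high, on the robot's side, that keeps the gate shut until the nose is past the lip
- lip_top (a point): middle of the top edge of the keeper's bent lip, 176 mm above the table
- nose (a point): underside of the bolt's turned-down nose, a block 14 mm long (along the bolt) hanging 14 mm below the rod at its tip; at rest its underside is 11 mm lower than the lip's top and it is behind the lip as seen from the gate; the point is mid-way along the nose
- gate_hinge (a point): on the gate's vertical hinge axis, 185 mm above the table (the bolt's height at rest)
- stile_edge (a point): top of the gate's free edge, 285 mm from the hinge axis, 155 mm above the table. The gate is low and yellow with a clear infill, 22 mm thick, from 20 to 155 mm above the table; two steel guide staples on top of it reach 220 mm, at 100 mm and 257 mm from the hinge axis
- gate (a joint): gate angle in rad, 0 shut, growing as the stile swings towards the robot (turning clockwise as seen from above), up to 1.0. A spring always swings it shut: about 0.25 N m at 0 and 0.6 N m at 0.3 rad. The 80 mm opening is about 0.28 rad
- bolt_draw (a joint): how far the bolt is drawn along the gate towards the hinge, in m: 0 fully shot, starts between 0 and 0.008, end stop at 0.050. The nose is clear of the lip and keeper from 0.040 on. About 1 N of friction
- bolt_lift (a joint): how far the bolt is lifted in its tall guides, in m: 0 sagged at rest (it falls back by its own 0.3 kg), end stop at 0.020. To pass the lip it must be above 0.011 while bolt_draw goes from about 0.012 to 0.040; past the lip it may drop again
- knob: red upright knob, a plain round post of diameter 18 mm, 62 mm tall, fixed on top of the bolt between the guides; origin at its foot, 190 mm above the table at rest. It moves along and up with the bolt and swings with the gate
- knob_grip (a point): point on the knob's axis to grip, 42 mm above its foot (232 mm above the table at rest) and 20 mm below its top
Things that resemble listed ones, but are neither listed nor needed, are in the scene too. Leave any turquoise look-alike of the pulley1 alone. Leave any turquoise look-alike of the pulley2 alone.

How it is judged:
On the way, in this order (a step that is already met when the one before it is completed fails the run):
1. both pulleys lie in the blue tote, let go, with the gate still bolted (x of pulley1 in the frame of tote between -0.075 and 0.075 m and y of pulley1 in the frame of tote between -0.075 and 0.075 m and z of each of pulley1, pulley2 in the frame of tote below 0.03 m and x of pulley2 in the frame of tote between -0.075 and 0.075 m and y of pulley2 in the frame of tote between -0.075 and 0.075 m and contact force between the fingers and pulley1 below 0.3 N and contact force between the fingers and pulley2 below 0.3 N and value of joint bolt_draw below 0.03 m), for 0.2 s.
2. the bolt is drawn clear of the keeper by its knob (value of joint bolt_draw above 0.034 m and contact force between the fingers and knob above 0.5 N), for 0.1 s.
At the end, for the whole second after the job is handed in: Gate still, open 0.18 to 0.40 rad (50 to 110 mm at its free edge), fingers holding the knob (over 1 N), the tote clear of the gate's free edge (centre over 130 mm away); both pulleys at rest in the upright blue tote; scrap bin, can and clamp block upright, within 30 mm of their places (value of joint gate between 0.18 and 0.4 rad and velocity of joint gate between -0.05 and 0.05 rad/s and contact force between the fingers and knob above 1 N and x of pulley1 in the frame of tote between -0.075 and 0.075 m and y of pulley1 in the frame of tote between -0.075 and 0.075 m and z of each of pulley1, pulley2 in the frame of tote below 0.03 m and x of pulley2 in the frame of tote between -0.075 and 0.075 m and y of pulley2 in the frame of tote between -0.075 and 0.075 m and contact force between the fingers and pulley1 below 0.3 N and contact force between the fingers and pulley2 below 0.3 N and linear speed of each of pulley1, pulley2 below 0.03 m/s and angle between tote's own z axis and vertical below 0.1 rad and horizontal distance between stile_edge and tote above 0.13 m and distance of each of scrap_bin, can, clamp_block from where it was at the start of the episode below 0.03 m and angle between each of scrap_bin, can, clamp_block's own z axis and vertical below 0.15 rad); the arm keeps its last pose, push and grip.
It fails at once if the bolt is forced through the keeper's lip without being lifted over it (value of joint bolt_draw between 0.02 and 0.032 m and value of joint bolt_lift below 0.007 m).
It fails at once if a bystander (scrap bin, can, clamp block) is pushed more than 40 mm or tipped (distance of any of scrap_bin, can, clamp_block from where it was at the start of the episode above 0.04 m or angle between any of scrap_bin, can, clamp_block's own z axis and vertical above 0.35 rad).
It also fails if it takes over 67 s, if anything falls off the work surface, if the arm or the gripper's body presses on something with over 40 N, if the wrist force passes 120 N, or if a joint passes its speed limit or range.

### The arm

A 6-joint arm with a two-finger parallel gripper is mounted at the origin on the work surface. World frame = base frame: x ahead of the robot, y to its left, z up, the work surface at z = 0. Lengths are in m, angles in rad, forces in N, time in s.
With the tool pointing down it reaches from about 0.35 to 0.775 m from the base axis. Payload 5.5 kg.
Tool frame: the origin (TCP) lies at the very end of the fingers, on their centre line; the grasp point (between the pads) lies 19 mm behind it (grip_point_offset is the distance from the TCP to the grasp point, in m); z points along the fingers, y is the direction in which the jaws open and shut (so a half turn about z gives the same grasp; the last joint's range is limited). The gripper opens to 85 mm and grips with 20 to 120 N. Pads are 22 mm wide; open, the fingers measure 114 mm over their backs; the gripper's body (76 mm by 85 mm) begins 54 mm behind the grasp point. The pads swing forward as they close: fully open they stand 13 mm farther back than shut.
Start: joints at [1.112, 0.313, 0.046, 1.304, 0, 1.431], TCP at [0.18, 0.546, 0.231] pointing down, gripper open.
Joint ranges: [-2.76, 2.76], [-0.86, 1.69], [-1.03, 1.26], [-2.2, 2.34], [-1.47, 1.5], [-3.14, 3.14]. Speed limits (rad/s): [2.57, 2.57, 3.14, 3.14, 3.14, 3.14].

### API

Orientations are given as a unit quaternion [w, x, y, z].
In Python, from workcell import * gives the robot as it stands.
- The arm moves only by the shell command python3 -m crank 'ROWS' [OPENING] [FORCE]. ROWS is a JSON object of lists of equal length, an entry for each row: "travel": the shift along the tool's x, y, z in units of 40 mm (1.0 is 40 mm), a list of three; "turn": the turn about the tool's z in rad. In form: {"travel": [[x, y, z], ...], "turn": [turn, ...]}. A call has 1 to 5 rows; each row is the pose to reach, as a shift and turn from the pose commanded when the call began, along the tool's axes at that moment; what a row does not reach only later rows make up. A row lasts 1/12 s, in which the tool goes at most 41.7 mm and 7.16 degrees, less where a joint would pass 70% of its speed; a pose out of reach is approached as far as the arm can. A call with a gripper value outside its range is refused whole. OPENING is the finger opening in mm, from 0 to 85.4, set as the call begins (- or left out, the last holds). The fingers move at their own pace and stop on an object; FORCE is the grip in N (left out, the last holds). Time passes only in rows, so rows that repeat a pose let the fingers close. It gives the time, the measured TCP pose, the force and the opening at its end, in the units of the state.
- get_state(): the state, without advancing time (a new reading comes with each control period).
- read_camera(name): name is "scene" or "top" or "wrist"; returns a dict with "image" (480x640x3 uint8, red, green, blue), "K" (3x3 intrinsics, pixels), "k1" (the pictures are not rectified: a ray, as slopes to the right and down, at radius r is drawn at 1 + k1 r^2 times it, then the intrinsics apply), "R" (3x3) and "t" (3): a world point X has camera coordinates R X + t. Camera axes: x right, y down, z forward; pixel columns grow to the right and rows downward; lengths in m; the calibration is good to about 2 mm. A picture is of the moment at which its call begins. There is no depth.
- hand_in(): hands the job in, once; it reports no verdict.
The state is a dict: "clock": time; "joint_pos": joint angles; "qvel": joint speeds; "tau": joint torques, N m; "tcp_pos": TCP position; "orientation": TCP orientation; "wrist_force": force on the tool from outside, world axes, zero at the start; "ft_torque": the same for the moment, N m; "finger_gap": finger opening in m.
Only numpy, scipy, OpenCV 4.12 (cv2) and the standard library are available. Lean on these libraries where they do the work, as an engineer would, in place of code of your own. Each camera call takes 0.05 s, during which the arm holds its last target. There are 200 camera calls.

## Working session

There is one attempt and no reset: what is moved stays moved. The work goes in short steps, Python scripts to look and compute and a shell command to move; the robot and the scene stay as the last step left them, time stands still between calls to the robot, and variables do not carry over. Pictures are saved under pics/ and viewed, about 8 in all and at most 12, crops included, and the job is handed in when it is done.

```bash
mkdir -p pics; cat > h.py <<'E'
from workcell import *
import numpy as np, cv2
def ray(c,px):
    K=np.array(c["K"]);u=np.linalg.inv(K)@np.array([px[0],px[1],1.]);d=u[:2];s=d.copy()
    for _ in range(30): s=d/(1+c["k1"]*(s@s))
    R=np.array(c["R"]);t=np.array(c["t"])
    return -R.T@t, R.T@np.array([s[0],s[1],1.])
def plane(c,px,z):
    o,d=ray(c,px); return o+d*(z-o[2])/d[2]
def proj(c,X):
    p=np.array(c["R"])@np.array(X)+np.array(c["t"]);s=p[:2]/p[2];s=s*(1+c["k1"]*(s@s))
    return (np.array(c["K"])@np.array([s[0],s[1],1]))[:2]
def two(c1,p1,c2,p2):
    o1,d1=ray(c1,p1);o2,d2=ray(c2,p2);A=np.stack([d1,-d2],1)
    s=np.linalg.lstsq(A,o2-o1,rcond=None)[0];a=o1+s[0]*d1;b=o2+s[1]*d2
    return (a+b)/2,np.linalg.norm(a-b)
def snap(n,f):
    c=read_camera(n);cv2.imwrite("pics/%s.png"%f,cv2.cvtColor(c["image"],cv2.COLOR_RGB2BGR));
    import pickle;pickle.dump(c,open("pics/%s.pkl"%f,"wb"));return c
def load(f):
    import pickle;return pickle.load(open("pics/%s.pkl"%f,"rb"))
def delta(target):
    # world offset from the measured TCP -> tool units of 40 mm
    s=get_state();w,x,y,z=s["orientation"]
    from scipy.spatial.transform import Rotation as Ro
    R=Ro.from_quat([x,y,z,w]).as_matrix();return R.T@(np.array(target)-s["tcp_pos"])/0.04,R
E
python3 - <<'E'
from h import *
print(get_state())
for n in("scene","top"):
    c=snap(n,n+"0");print(n,c["K"],c["k1"],c["R"],c["t"])
E
```

```text
{'clock': 0.0, 'joint_pos': array([ 1.11239191e+00,  3.14004934e-01,  4.49822526e-02,  1.30360186e+00,
       -2.88590345e-05,  1.43123644e+00]), 'qvel': array([ 0.00074764,  0.00095323,  0.00169263, -0.0006686 ,  0.00109471,
        0.00185384]), 'tau': array([ 9.90658555e-04, -4.80626106e+01,  2.98534477e+01,  1.92982354e-02,
        6.82979339e-05, -4.87225833e-06]), 'tcp_pos': array([0.18001198, 0.54555731, 0.23040763]), 'orientation': array([-2.55458099e-04,  1.58747744e-01,  9.87318752e-01, -8.77802469e-04]), 'wrist_force': array([ 0.32517869,  0.1922333 , -0.42341538]), 'ft_torque': array([-0.03681681, -0.00804277, -0.00383601]), 'finger_gap': 0.0853145821952646}
scene [[459.22220636   0.         322.71531827]
 [  0.         459.22220636 242.12887734]
 [  0.           0.           1.        ]] -0.07906225027381865 [[-0.04074662  0.99914486  0.00701854]
 [ 0.6425124   0.03158078 -0.76562424]
 [-0.76519118 -0.02668711 -0.64324977]] [ 0.0344726  -0.20315686  1.4782975 ]
top [[474.02941188   0.         314.87328836]
 [  0.         474.02941188 243.11791341]
 [  0.           0.           1.        ]] 0.03981959039037434 [[ 0.00216771 -0.99933116 -0.03650379]
 [-0.99622755  0.0010087  -0.08677351]
 [ 0.08675229  0.03655419 -0.99555905]] [0.02218541 0.52624384 0.96721689]
```

View pics/top0.png

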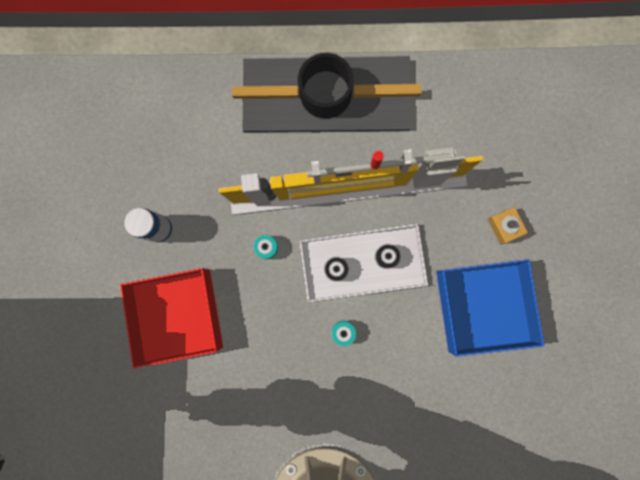

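View pics/scene0.png

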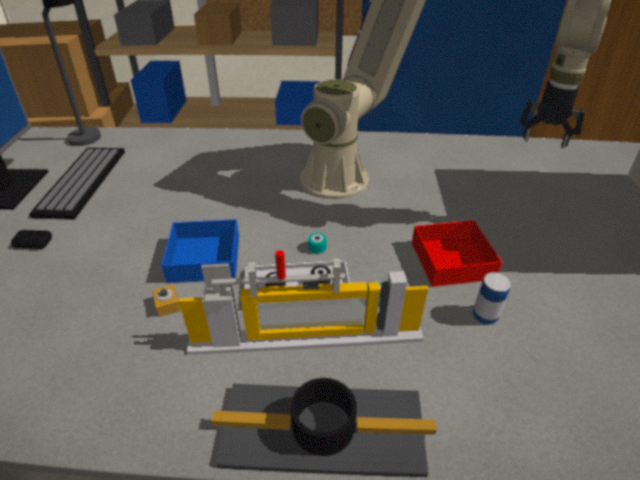

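Top view (up = +x, left = +y): black pulleys at about (337,268) and (388,256), blue tote (491,307), red bin (172,318), knob (377,159), turquoise look-alikes (265,247) and (344,333). In the scene view the knob is at about (280,264). I'll measure these next.

```bash
python3 - <<'E'
from h import *
t=load("top0");s=load("scene0")
def comps(c,lo,hi,roi,amin=20):
    x0,y0,x1,y1=roi;hsv=cv2.cvtColor(c["image"],cv2.COLOR_RGB2HSV)
    m=cv2.inRange(hsv,np.array(lo),np.array(hi));k=np.zeros_like(m);k[y0:y1,x0:x1]=m[y0:y1,x0:x1]
    cs,_=cv2.findContours(k,cv2.RETR_EXTERNAL,cv2.CHAIN_APPROX_NONE)
    return [q for q in cs if cv2.contourArea(q)>amin]
for q in comps(t,(0,0,0),(180,255,75),(310,236,415,286)):
    (e,r)=cv2.minEnclosingCircle(q);print("pulley px",e,r,cv2.contourArea(q),plane(t,e,.034),"dia",2*r/474*.92)
q=max(comps(t,(100,120,40),(130,255,255),(420,240,560,370)),key=cv2.contourArea)
r=cv2.minAreaRect(q);b=cv2.boxPoints(r);print("tote",r)
P=np.array([plane(t,p,.06)[:2] for p in b]);print(P,P.mean(0),np.linalg.norm(np.diff(P,axis=0),axis=1))
k1=max(comps(t,(0,150,90),(8,255,255),(350,140,400,180),10),key=cv2.contourArea)
k2=max(comps(s,(0,150,90),(8,255,255),(265,240,295,285),10),key=cv2.contourArea)
for k in(k1,k2): print("knob",cv2.minAreaRect(k),cv2.boundingRect(k))
# knob: top end & bottom
for f in(.1,.5,.9):
    pass
r1=cv2.minAreaRect(k1)
p1=r1[0];p2=cv2.minAreaRect(k2)[0];print("knob mid",two(t,p1,s,p2))
for nm,roi,img in(("post",(230,165,280,205),t),("clamp",(480,200,540,250),t)):
    pass
# tray rim (bright aluminium)
q=max(comps(t,(0,0,175),(180,40,255),(290,215,440,310)),key=cv2.contourArea)
b=cv2.boxPoints(cv2.minAreaRect(q));P=np.array([plane(t,p,.018)[:2] for p in b]);print("tray",P,P.mean(0),np.linalg.norm(np.diff(P,axis=0),axis=1))
im=t["image"][120:350,215:560];cv2.imwrite("pics/a.png",cv2.cvtColor(cv2.resize(im,None,fx=2.3,fy=2.3,interpolation=cv2.INTER_CUBIC),cv2.COLOR_RGB2BGR))
print(plane(t,(505,226),.048),plane(t,(140,222),.11))
E
```

```text
pulley px (336.6176452636719, 268.6176452636719) 11.347476959228516 361.5 [ 0.47269379 -0.02269518  0.034     ] dia 0.04404927764763812
pulley px (387.8636474609375, 256.1363525390625) 11.849170684814453 382.5 [ 0.49837815 -0.12757325  0.034     ] dia 0.0459967807174232
tote ((490.123046875, 307.984619140625), (87.56853485107422, 97.24323272705078), 82.87498474121094)
[[ 0.46829051 -0.21957825]
 [ 0.49236901 -0.40594243]
 [ 0.32539063 -0.41927512]
 [ 0.30002898 -0.23652229]] [ 0.39651978 -0.32032952] [0.18791324 0.16750982 0.18450423]
knob ((376.0000305175781, 159.50001525878906), (9.391485214233398, 17.8885440826416), 26.56505012512207) (371, 151, 12, 18)
knob ((280.6036682128906, 264.43292236328125), (29.264358520507812, 8.834522247314453), 83.6598129272461) (275, 250, 10, 30)
knob mid (array([ 0.64978112, -0.08704127,  0.22306008]), np.float64(0.0006311226970970608))
tray [[ 0.5357443   0.04113213]
 [ 0.56901066 -0.19321376]
 [ 0.44010796 -0.20908996]
 [ 0.40628064  0.02220205]] [ 0.48778589 -0.08474238] [0.23669527 0.12987671 0.2337526 ]
[ 0.55807969 -0.35909553  0.048     ] [0.55990523 0.35693461 0.11      ]
```

View pics/a.png

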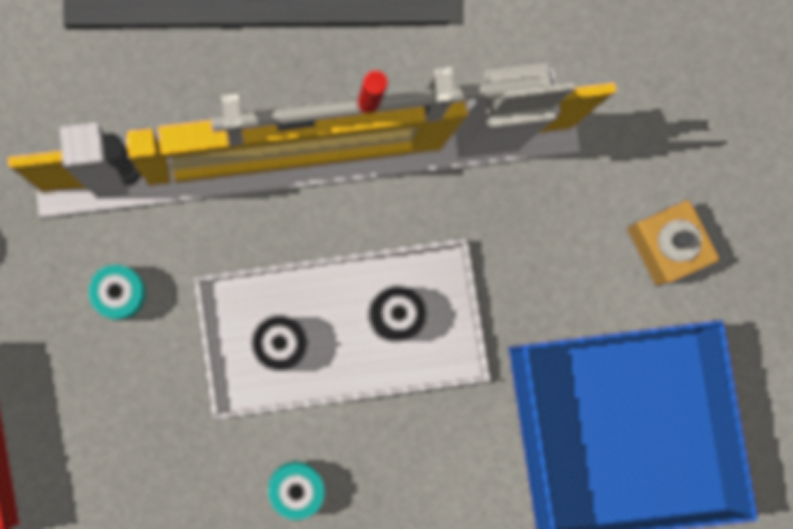

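The crop agrees: the tray is yawed about 8°, the same as the fence, and the tote is clear of both. The knob mid-height of 0.223 fits the expected 0.221. I'll go above the right-hand pulley at (0.498,-0.128) and turn the jaws across the gate.

```bash

python3 -m crank '{"travel":[[-0.64,-0.675,0],[-1.28,-1.35,0],[-1.92,-2.03,0],[-2.56,-2.7,0],[-3.2,-3.38,0]],"turn":[0,0,0,0,0]}' 70 60
python3 -m crank '{"travel":[[-0.64,-0.675,0],[-1.28,-1.35,0],[-1.92,-2.03,0],[-2.56,-2.7,0],[-3.2,-3.38,0]],"turn":[0,0,0,0,0]}'
python3 -m crank '{"travel":[[-0.64,-0.675,0],[-1.28,-1.35,0],[-1.92,-2.03,0],[-2.56,-2.7,0],[-3.2,-3.38,0]],"turn":[0,0,0,0,0]}'
python3 -m crank '{"travel":[[-0.64,-0.675,0],[-1.28,-1.35,0],[-1.92,-2.03,0],[-2.56,-2.7,0],[-3.2,-3.38,0]],"turn":[0,0,0,0,0]}'
python3 -m crank '{"travel":[[0,0,0],[0,0,0],[0,0,0],[0,0,0],[0,0,0]],"turn":[0.12,0.24,0.36,0.48,0.6]}'
python3 -m crank '{"travel":[[0,0,0],[0,0,0],[0,0,0],[0,0,0],[0,0,0]],"turn":[0.12,0.24,0.36,0.48,0.51]}'
python3 - <<'E'
from h import *
s=get_state();print(s["tcp_pos"],s["clock"],s["joint_pos"]);d,R=delta([.498,-.128,.1]);print(d,R.round(3))
c=snap("wrist","w1")
for X in([.498,-.128,.038],[.473,-.023,.038]):print(proj(c,X))
E
```

```text
clock: 0.52
tcp_pos: [0.2594, 0.3759, 0.2308]
orientation: [-0.0, 0.158, 0.987, -0.0]
wrist_force: [1.0, -0.4, -0.0]
finger_gap: 0.0702
clock: 0.93
tcp_pos: [0.3387, 0.2074, 0.2311]
orientation: [-0.0, 0.159, 0.987, 0.0]
wrist_force: [0.6, 0.2, 0.0]
finger_gap: 0.0698
clock: 1.35
tcp_pos: [0.4179, 0.0387, 0.2311]
orientation: [-0.0, 0.159, 0.987, 0.0]
wrist_force: [1.1, 0.4, -0.1]
finger_gap: 0.0701
clock: 1.77
tcp_pos: [0.4971, -0.1297, 0.2309]
orientation: [-0.0, 0.159, 0.987, 0.0]
wrist_force: [0.1, 1.0, 0.5]
finger_gap: 0.0702
clock: 2.18
tcp_pos: [0.4966, -0.1281, 0.2307]
orientation: [-0.001, 0.446, 0.895, 0.0]
wrist_force: [-0.6, -0.1, 0.3]
finger_gap: 0.0701
clock: 2.6
tcp_pos: [0.4966, -0.1278, 0.2308]
orientation: [-0.001, 0.657, 0.754, -0.0]
wrist_force: [0.7, -0.4, 0.2]
finger_gap: 0.07
[ 0.49663248 -0.12780332  0.23080346] 2.6 [-4.08584573e-01  1.93692311e-01 -1.12694537e-01  1.26548199e+00
  1.14515422e-04  1.02546977e+00]
[-0.01167081  0.03600289  3.27004995] [[-0.136  0.991 -0.001]
 [ 0.991  0.136  0.001]
 [ 0.001 -0.001 -1.   ]]
[325.18716004 215.69652619]
[314.27040448 101.44241093]
```

View pics/w1.png

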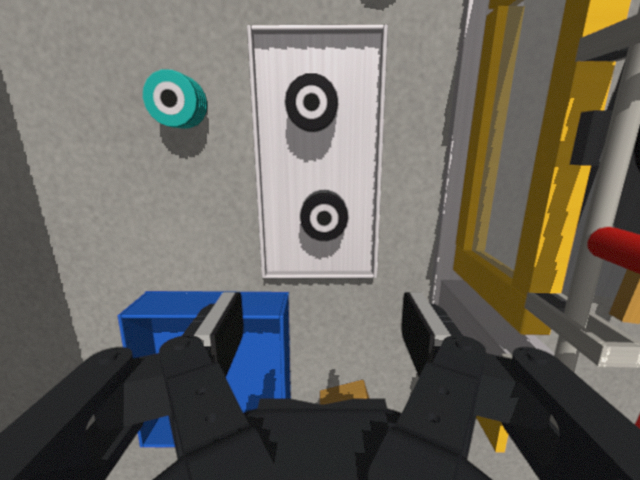

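The wrist view confirms it: the pulley hub is at (324,217) against a predicted (325,216). I'll descend and grip.

```bash

python3 -m crank '{"travel":[[-0.01,0.03,0.7],[-0.01,0.03,1.4],[-0.01,0.03,2.1],[-0.01,0.03,2.8],[-0.01,0.03,3.4]],"turn":[0,0,0,0,0]}' 
python3 -m crank '{"travel":[[0,0,0.5],[0,0,1.0],[0,0,1.5],[0,0,1.9],[0,0,2.15]],"turn":[0,0,0,0,0]}' 
python3 -m crank '{"travel":[[0,0,0],[0,0,0],[0,0,0],[0,0,0],[0,0,0]],"turn":[0,0,0,0,0]}' 40 60
python3 -m crank '{"travel":[[0,0,-0.1],[0,0,-0.4],[0,0,-0.8],[0,0,-1.2],[0,0,-1.6]],"turn":[0,0,0,0,0]}' 
python3 -m crank '{"travel":[[0,0,-0.4],[0,0,-0.8],[0,0,-1.2],[0,0,-1.4],[0,0,-1.4]],"turn":[0,0,0,0,0]}' 
python3 - <<'E'
from h import *
s=get_state();print(s["tcp_pos"],s["finger_gap"],delta([.400,-.366,.125])[0])
E
```

```text
clock: 3.07
tcp_pos: [0.4973, -0.1278, 0.0933]
orientation: [-0.001, 0.655, 0.756, -0.0]
wrist_force: [-0.1, 1.1, 0.5]
finger_gap: 0.0704
clock: 3.48
tcp_pos: [0.4968, -0.1276, 0.0072]
orientation: [-0.002, 0.655, 0.756, -0.0]
wrist_force: [-0.7, 0.8, 0.3]
finger_gap: 0.0696
clock: 3.9
tcp_pos: [0.4989, -0.1285, 0.0102]
orientation: [0.001, 0.655, 0.756, 0.0]
wrist_force: [-0.0, 0.7, -1.5]
finger_gap: 0.0482
clock: 4.32
tcp_pos: [0.4982, -0.1282, 0.0745]
orientation: [0.0, 0.655, 0.756, 0.0]
wrist_force: [0.1, -0.0, -1.6]
finger_gap: 0.0485
clock: 4.73
tcp_pos: [0.4996, -0.1288, 0.1317]
orientation: [0.002, 0.655, 0.756, 0.001]
wrist_force: [0.2, 0.3, -1.3]
finger_gap: 0.0478
[ 0.49964211 -0.12876634  0.1317042 ] 0.04781096538089584 [-5.51793077 -3.30648317  0.16710962]
```

```bash

python3 -m crank '{"travel":[[-0.55,-0.33,0],[-1.1,-0.66,0],[-1.65,-1.0,0],[-2.2,-1.32,0],[-2.76,-1.65,0]],"turn":[0,0,0,0,0]}' 
python3 -m crank '{"travel":[[-0.55,-0.33,0],[-1.1,-0.66,0],[-1.65,-1.0,0],[-2.2,-1.32,0],[-2.76,-1.65,0]],"turn":[0,0,0,0,0]}' 
python3 -m crank '{"travel":[[0,0,0.4],[0,0,0.8],[0,0,1.2],[0,0,1.6],[0,0,2.0]],"turn":[0,0,0,0,0]}' 
python3 -m crank '{"travel":[[0,0,0.3],[0,0,0.6],[0,0,0.85],[0,0,0.95],[0,0,0.98]],"turn":[0,0,0,0,0]}' 
python3 - <<'E'
from h import *
s=get_state();print(s["tcp_pos"],s["wrist_force"],s["finger_gap"])
snap("top","t2")
E
```

```text
clock: 5.15
tcp_pos: [0.4475, -0.2473, 0.1283]
orientation: [-0.001, 0.655, 0.756, 0.0]
wrist_force: [-0.0, -0.0, -1.3]
finger_gap: 0.0482
clock: 5.57
tcp_pos: [0.3977, -0.366, 0.1282]
orientation: [-0.001, 0.655, 0.755, 0.0]
wrist_force: [0.4, 0.3, -1.4]
finger_gap: 0.0483
clock: 5.98
tcp_pos: [0.3981, -0.365, 0.0475]
orientation: [-0.001, 0.655, 0.755, 0.0]
wrist_force: [-0.8, -0.2, -1.9]
finger_gap: 0.0483
clock: 6.4
tcp_pos: [0.398, -0.3645, 0.0091]
orientation: [-0.001, 0.655, 0.756, 0.0]
wrist_force: [-2.0, 1.5, 2.7]
finger_gap: 0.0482
[ 0.39804314 -0.36453374  0.00912291] [-1.98201881  1.54269041  2.71855703] 0.04819642059360632
```

View pics/t2.png

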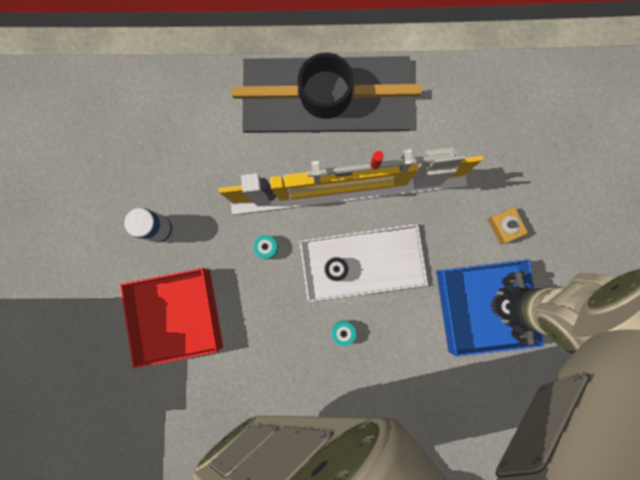

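The pulley is standing in the tote, with the hub at about (507,307), and the tote has not moved. I'll release it and fetch the other.

```bash

python3 -m crank '{"travel":[[0,0,0],[0,0,0],[0,0,0],[0,0,0],[0,0,-0.2]],"turn":[0,0,0,0,0]}' 68
python3 -m crank '{"travel":[[0,0,-0.4],[0,0,-1.0],[0,0,-1.6],[0,0,-2.3],[0,0,-3.0]],"turn":[0,0,0,0,0]}' 
python3 -m crank '{"travel":[[0.82,0.3,0],[1.64,0.61,0],[2.46,0.91,0],[3.28,1.22,0],[4.1,1.52,0]],"turn":[0,0,0,0,0]}' 
python3 -m crank '{"travel":[[0.82,0.3,0],[1.64,0.61,0],[2.46,0.91,0],[3.28,1.22,0],[4.1,1.52,0]],"turn":[0,0,0,0,0]}' 
python3 -m crank '{"travel":[[0,0,0],[0,0,0]],"turn":[0,0]}' 
python3 - <<'E'
from h import *
s=get_state();print(s["tcp_pos"],delta([.472,-.022,.0085])[0])
c=snap("wrist","w3");g=cv2.cvtColor(c["image"],cv2.COLOR_RGB2GRAY);X=[.472,-.022,.038];print(proj(c,X))
c=load("w1");print(plane(c,(311,101),.038), plane(c,(324,217),.038))
E
```

```text
clock: 6.87
tcp_pos: [0.3982, -0.3648, 0.0174]
orientation: [-0.001, 0.655, 0.755, 0.0]
wrist_force: [-0.9, 0.7, -0.6]
finger_gap: 0.0681
clock: 7.28
tcp_pos: [0.3986, -0.3652, 0.1399]
orientation: [0.0, 0.655, 0.756, 0.0]
wrist_force: [-0.3, -0.5, 0.4]
finger_gap: 0.0683
clock: 7.7
tcp_pos: [0.436, -0.1932, 0.1391]
orientation: [0.001, 0.655, 0.755, 0.0]
wrist_force: [0.6, -0.5, -1.2]
finger_gap: 0.0683
clock: 8.12
tcp_pos: [0.4731, -0.0219, 0.1391]
orientation: [0.001, 0.655, 0.755, 0.0]
wrist_force: [1.3, -0.4, 0.2]
finger_gap: 0.0683
clock: 8.28
tcp_pos: [0.473, -0.0219, 0.1388]
orientation: [0.0, 0.654, 0.757, 0.0]
wrist_force: [0.1, 0.3, 0.5]
finger_gap: 0.0676
[ 0.47297057 -0.02192999  0.13880833] [ 0.00329025 -0.02694102  3.2576861 ]
[322.86180431 239.70821782]
[ 0.46995723 -0.0230396   0.038     ] [ 0.49699367 -0.12949972  0.038     ]
```

View pics/w3.png

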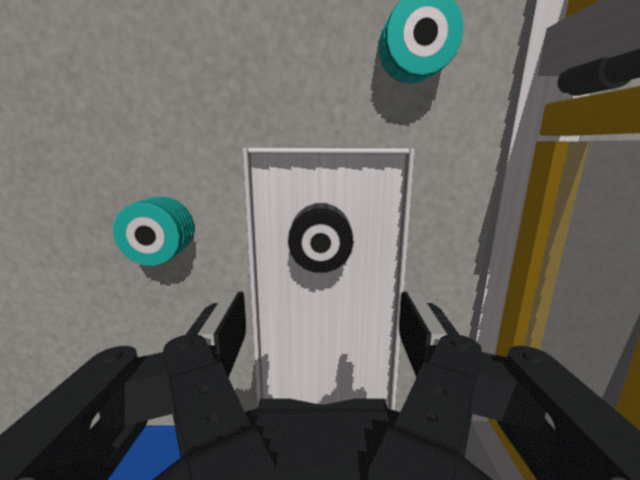

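The hub is at (320,242), within 2 mm of the prediction. I'll grip it and carry it to the tote.

```bash

python3 -m crank '{"travel":[[0,-0.04,0.5],[0,-0.04,1.0],[0,-0.04,1.5],[0,-0.04,2.0],[0,-0.04,2.4]],"turn":[0,0,0,0,0]}' 
python3 -m crank '{"travel":[[0,0,0.4],[0,0,0.7],[0,0,0.83],[0,0,0.83],[0,0,0.83]],"turn":[0,0,0,0,0]}' 
python3 -m crank '{"travel":[[0,0,0],[0,0,0],[0,0,0],[0,0,0],[0,0,0]],"turn":[0,0,0,0,0]}' 40 60
python3 -m crank '{"travel":[[0,0,-0.3],[0,0,-0.9],[0,0,-1.6],[0,0,-2.3],[0,0,-3.0]],"turn":[0,0,0,0,0]}' 
python3 -m crank '{"travel":[[-0.63,-0.3,0],[-1.27,-0.6,0],[-1.9,-0.9,0],[-2.54,-1.2,0],[-3.17,-1.48,0]],"turn":[0,0,0,0,0]}' 
python3 -m crank '{"travel":[[-0.63,-0.3,0],[-1.27,-0.6,0],[-1.9,-0.9,0],[-2.54,-1.2,0],[-3.17,-1.48,0]],"turn":[0,0,0,0,0]}' 
python3 - <<'E'
from h import *
s=get_state();print(s["tcp_pos"],s["wrist_force"],s["finger_gap"],delta([.390,-.290,.0105])[0])
E
```

```text
clock: 8.75
tcp_pos: [0.4706, -0.0255, 0.0411]
orientation: [-0.0, 0.656, 0.755, -0.0]
wrist_force: [-0.1, 0.9, -0.1]
finger_gap: 0.0675
clock: 9.17
tcp_pos: [0.4712, -0.0248, 0.0092]
orientation: [0.0, 0.656, 0.755, -0.0]
wrist_force: [-0.3, -1.0, -0.6]
finger_gap: 0.0681
clock: 9.58
tcp_pos: [0.4722, -0.0243, 0.0103]
orientation: [0.001, 0.655, 0.755, 0.0]
wrist_force: [-2.0, -1.4, 5.6]
finger_gap: 0.0482
clock: 10.0
tcp_pos: [0.4707, -0.0236, 0.1304]
orientation: [-0.0, 0.655, 0.756, 0.0]
wrist_force: [0.2, -0.6, -2.5]
finger_gap: 0.0482
clock: 10.42
tcp_pos: [0.4299, -0.1586, 0.1294]
orientation: [0.0, 0.655, 0.756, 0.0]
wrist_force: [1.0, -0.3, -2.2]
finger_gap: 0.0481
clock: 10.83
tcp_pos: [0.3892, -0.2927, 0.1292]
orientation: [0.0, 0.655, 0.756, 0.0]
wrist_force: [0.7, 0.7, -3.2]
finger_gap: 0.0482
[ 0.38915133 -0.29270489  0.12924603] [ 0.67384135  0.69145217 -3.23436661] 0.048227903672123595 [0.0646912  0.02949948 2.96864526]
```

```bash

python3 -m crank '{"travel":[[0.06,0.03,0.5],[0.06,0.03,1.0],[0.06,0.03,1.5],[0.06,0.03,2.0],[0.06,0.03,2.4]],"turn":[0,0,0,0,0]}' 
python3 -m crank '{"travel":[[0,0,0.3],[0,0,0.45],[0,0,0.54],[0,0,0.54],[0,0,0.54]],"turn":[0,0,0,0,0]}' 
python3 -m crank '{"travel":[[0,0,0],[0,0,0],[0,0,0],[0,0,0],[0,0,0]],"turn":[0,0,0,0,0]}' 66
python3 -m crank '{"travel":[[0,0,-0.3],[0,0,-0.9],[0,0,-1.7],[0,0,-2.5],[0,0,-3.4]],"turn":[0,0,0,0,0]}' 
python3 -m crank '{"travel":[[0,0,-0.9],[0,0,-1.8],[0,0,-2.7],[0,0,-3.6],[0,0,-3.9]],"turn":[0,0,0,0,0]}' 85
python3 -m crank '{"travel":[[0.41,0.71,0],[0.82,1.42,0],[1.23,2.14,0],[1.64,2.86,0],[2.05,3.57,0]],"turn":[0,0,0,0,0]}' 
python3 -m crank '{"travel":[[0.41,0.71,0],[0.82,1.42,0],[1.23,2.14,0],[1.64,2.86,0],[2.05,3.57,0]],"turn":[0,0,0,0,0]}' 
python3 - <<'E'
from h import *
s=get_state();print(s["tcp_pos"],s["joint_pos"],s["wrist_force"],s["finger_gap"],delta([.650,-.087,.213])[0])
c=snap("wrist","w4")
for z in(.19,.232,.252):print(proj(c,[.650,-.087,z]))
snap("top","t4")
a=cv2.imread("pics/w4.png");b=cv2.imread("pics/t4.png")
cv2.imwrite("pics/m4.png",np.hstack([cv2.resize(a,(400,300)),cv2.resize(b[200:380,410:600],(316,300))]))
E
```

```text
clock: 11.25
tcp_pos: [0.3902, -0.2887, 0.0318]
orientation: [-0.0, 0.655, 0.755, 0.0]
wrist_force: [0.1, 0.4, -2.0]
finger_gap: 0.0484
clock: 11.67
tcp_pos: [0.3911, -0.2893, 0.0119]
orientation: [0.0, 0.655, 0.756, 0.0]
wrist_force: [0.6, -0.1, -2.5]
finger_gap: 0.0481
clock: 12.08
tcp_pos: [0.3909, -0.2892, 0.0116]
orientation: [0.0, 0.655, 0.755, 0.0]
wrist_force: [-1.1, 0.1, -0.1]
finger_gap: 0.0662
clock: 12.5
tcp_pos: [0.39, -0.2883, 0.148]
orientation: [-0.001, 0.655, 0.755, 0.0]
wrist_force: [1.1, 0.5, -0.7]
finger_gap: 0.066
clock: 12.92
tcp_pos: [0.3917, -0.2901, 0.309]
orientation: [0.004, 0.655, 0.755, -0.0]
wrist_force: [-0.6, -0.4, 0.3]
finger_gap: 0.0846
clock: 13.33
tcp_pos: [0.5214, -0.1866, 0.3035]
orientation: [0.0, 0.655, 0.755, 0.0]
wrist_force: [0.1, -0.4, 0.7]
finger_gap: 0.0847
clock: 13.75
tcp_pos: [0.6513, -0.085, 0.3032]
orientation: [0.0, 0.655, 0.756, 0.0]
wrist_force: [0.0, -0.4, 0.9]
finger_gap: 0.0853
[ 0.65125601 -0.08496642  0.30322672] [-2.51860575e-01  4.85337372e-01  4.76805781e-01  1.56217372e+00
  3.76802399e-05  1.17676914e+00] [ 0.00700931 -0.42416097  0.94806864] 0.08527392259314948 [-0.04587726 -0.03850895  2.25566414]
[322.22652833 237.84568643]
[322.25188296 254.48714514]
[322.26742902 264.68475087]
```

View pics/m4.png

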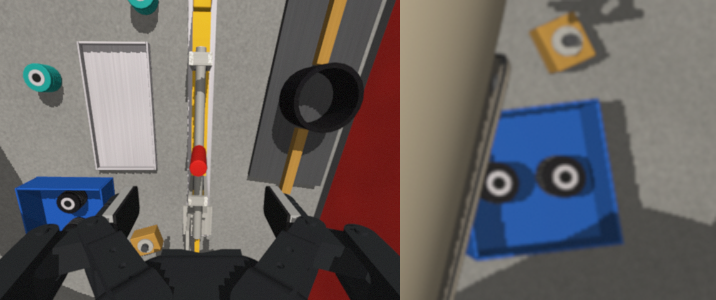

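Both pulleys stand in the tote. The knob top is at about (317,269) in the wrist image, 3 to 5 px from the prediction. The staples are at about (318,323) and (320,96). I'll refine the knob and the gate line from this picture.

```bash
python3 - <<'E'
from h import *
c=load("w4");h=cv2.cvtColor(c["image"],cv2.COLOR_RGB2HSV);m=cv2.inRange(h,np.array([0,150,80]),np.array([8,255,255]));m[:, :280]=0;m[:,360:]=0
ys,xs=np.nonzero(m);print(xs.min(),xs.max(),ys.min(),ys.max())
w=[(y,xs[ys==y].min(),xs[ys==y].max()) for y in range(ys.min(),ys.max()+1,5)];print(w)
r=xs.max()-xs.min()+1
b=ys.max()-13;top=(xs[ys>ys.max()-14].mean(),b);print("top",top,plane(c,top,.252))
K=plane(c,top,.252)
A=plane(c,(318,323),.22);B=plane(c,(320,96),.22);u=(B-A)/np.linalg.norm(B-A);print(A,B,np.linalg.norm(B-A),u,"knob along from 257 staple",(K-A)@u,"perp",np.cross(u,K-A)[2])
H=A+u*.257;print("hinge",H,"yaw",np.degrees(np.arctan2(-u[0],u[1])))
print(get_state()["tcp_pos"],delta([K[0],K[1],.213])[0])
E
```

```text
303 330 233 282
[(233, np.int64(314), np.int64(322)), (238, np.int64(309), np.int64(327)), (243, np.int64(308), np.int64(328)), (248, np.int64(307), np.int64(329)), (253, np.int64(306), np.int64(329)), (258, np.int64(305), np.int64(329)), (263, np.int64(304), np.int64(329)), (268, np.int64(303), np.int64(330)), (273, np.int64(304), np.int64(329)), (278, np.int64(308), np.int64(325))]
top (np.float64(316.52758620689656), np.int64(269)) [ 0.64690183 -0.09029733  0.252     ]
[ 0.6551353  -0.14500611  0.22      ] [0.63440493 0.01143908 0.22      ] 0.15781268773194812 [-1.31360579e-01  9.91334655e-01 -1.75876706e-16] knob along from 257 staple 0.05531626495003656 perp 0.0009755480311467411
hinge [0.62137563 0.1097669  0.22      ] yaw 7.54822206951742
[ 0.65287053 -0.08300083  0.301089  ] [-0.16232941 -0.17246133  2.20209933]
```

```bash

python3 -m crank '{"travel":[[-0.07,-0.08,0],[-0.13,-0.15,0.2],[-0.13,-0.15,0.6],[-0.13,-0.15,1.0],[-0.13,-0.15,1.4]],"turn":[0,0,0,0,0]}' 
python3 -m crank '{"travel":[[0,0,0.3],[0,0,0.6],[0,0,0.8],[0,0,0.8],[0,0,0.8]],"turn":[0,0,0,0,0]}' 
python3 - <<'E'
from h import *
s=get_state();print(s["tcp_pos"],s["wrist_force"],delta([.647,-.090,.213])[0])
c=snap("scene","s5");cv2.imwrite("pics/s5c.png",cv2.resize(cv2.imread("pics/s5.png")[180:360,180:440],None,fx=3,fy=3,interpolation=cv2.INTER_CUBIC))
E
```

```text
clock: 14.27
tcp_pos: [0.6438, -0.0937, 0.2475]
orientation: [0.001, 0.656, 0.755, 0.0]
wrist_force: [0.4, 0.4, -0.3]
finger_gap: 0.0849
clock: 14.68
tcp_pos: [0.6442, -0.093, 0.2156]
orientation: [-0.0, 0.656, 0.755, -0.0]
wrist_force: [0.5, 0.4, 0.5]
finger_gap: 0.0852
[ 0.64417842 -0.09299222  0.21561259] [0.47755287 0.37185745 0.49845917] [0.06415255 0.08037096 0.0652891 ]
```

View pics/s5c.png

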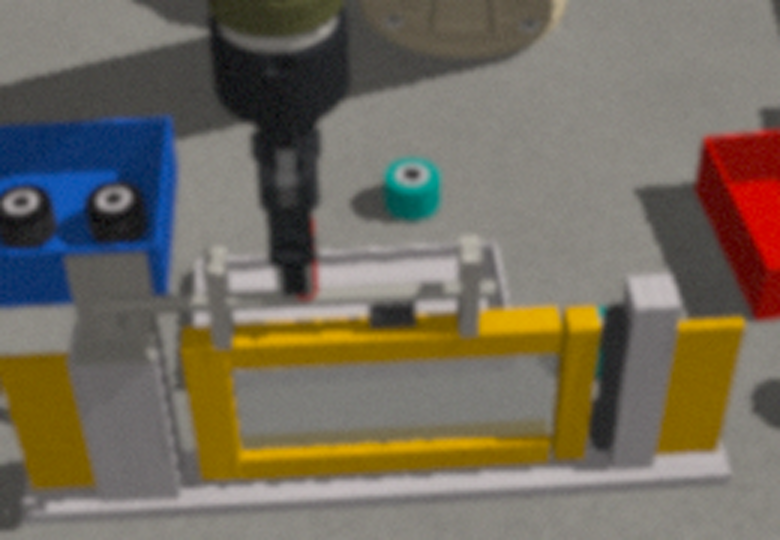

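The fingers straddle the knob, and its red edge shows just to the hinge side of the front finger, at about (313,260) in the crop. I'll shift 3 mm towards the hinge, grip, and lift.

```bash

python3 -m crank '{"travel":[[0.08,0.07,0.06],[0.08,0.07,0.06]],"turn":[0,0]}' 
python3 -m crank '{"travel":[[0,0,0],[0,0,0],[0,0,0],[0,0,0],[0,0,0]],"turn":[0,0,0,0,0]}' 8 60
python3 -m crank '{"travel":[[0,0,0],[0,0,0],[0,0,0],[0,0,0],[0,0,0]],"turn":[0,0,0,0,0]}'
python3 -m crank '{"travel":[[0,0,-0.1],[0,0,-0.2],[0,0,-0.3],[0,0,-0.4],[0,0,-0.4]],"turn":[0,0,0,0,0]}'
```

```text
clock: 14.9
tcp_pos: [0.6479, -0.0884, 0.2135]
orientation: [0.001, 0.655, 0.756, 0.0]
wrist_force: [0.0, 0.0, 0.5]
finger_gap: 0.0849
clock: 15.32
tcp_pos: [0.6473, -0.0887, 0.2129]
orientation: [-0.0, 0.655, 0.755, 0.0]
wrist_force: [-0.2, 0.3, 0.6]
finger_gap: 0.025
clock: 15.73
tcp_pos: [0.6476, -0.0887, 0.2131]
orientation: [0.0, 0.655, 0.755, 0.0]
wrist_force: [1.8, 0.5, 2.2]
finger_gap: 0.0166
clock: 16.15
tcp_pos: [0.6475, -0.0887, 0.2298]
orientation: [0.0, 0.655, 0.756, 0.0]
wrist_force: [1.0, 0.6, -3.6]
finger_gap: 0.0165
```

The knob is gripped (gap 16.5 mm) and lifted 16.7 mm. The force change fits the 3 N bolt weight. Now I'll draw it, in two stages.

```bash

python3 -m crank '{"travel":[[0.08,0,0],[0.16,0,0],[0.24,0,0],[0.32,0,0],[0.4,0,0]],"turn":[0,0,0,0,0]}'
python3 - <<'E'
from h import *
c=snap("wrist","w6");h=cv2.cvtColor(c["image"],cv2.COLOR_RGB2HSV);m=cv2.inRange(h,np.array([0,150,80]),np.array([8,255,255]));m[:,:280]=0;m[:,360:]=0
ys,xs=np.nonzero(m);print(len(xs),xs.min(),xs.max(),ys.min(),ys.max());s=get_state();T=s["tcp_pos"]
for z in(.25,.26,.27):print(z,proj(c,[T[0],T[1],z]))
s5=snap("scene","s6");cv2.imwrite("pics/s6c.png",cv2.resize(cv2.imread("pics/s6.png")[220:320,180:360],None,fx=4,fy=4,interpolation=cv2.INTER_CUBIC))
E
```

```text
clock: 16.57
tcp_pos: [0.645, -0.0724, 0.2288]
orientation: [-0.0, 0.655, 0.756, 0.0]
wrist_force: [2.6, -0.2, -2.3]
finger_gap: 0.0168
3901 298 346 270 371
0.25 [326.07407233 319.81619911]
0.26 [326.37386486 333.0440393 ]
0.27 [326.72287458 348.43772856]
```

View pics/s6c.png

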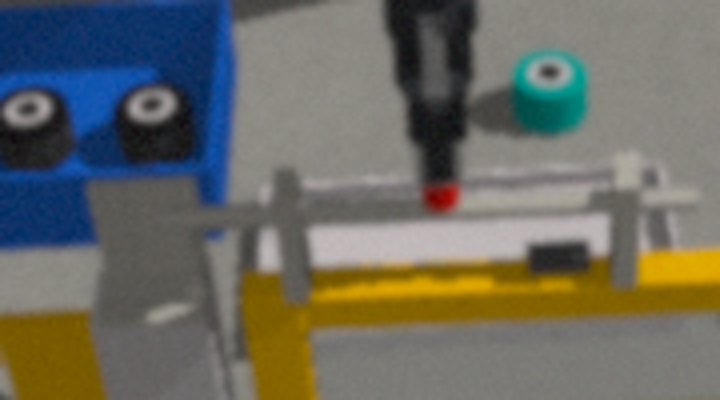

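The rod is raised in its guides and moves with the tool. The foot of the knob shows at about (440,195) in the crop. I'll finish the draw.

```bash

python3 -m crank '{"travel":[[0.1,0,0],[0.2,0,0],[0.3,0,0],[0.4,0,0],[0.5,0,0]],"turn":[0,0,0,0,0]}'
python3 -m crank '{"travel":[[0.09,0,0],[0.18,0,0],[0.18,0,0],[0.18,0,0]],"turn":[0,0,0,0]}'
python3 - <<'E'
from h import *
d,R=delta([0,0,0]);s=get_state();T=s["tcp_pos"][:2];H=np.array([.6214,.1098]);r=T-H;print(T,np.linalg.norm(r),R.round(3)[:2])
for a in(.05,.1,.15,.2,.25,.28):
    c,sn=np.cos(-a),np.sin(-a);q=H+np.array([c*r[0]-sn*r[1],sn*r[0]+c*r[1]]);print(a,((R[:2,:2].T@(q-T))/.04).round(3))
E
```

```text
clock: 17.08
tcp_pos: [0.6423, -0.0526, 0.229]
orientation: [0.0, 0.655, 0.755, 0.0]
wrist_force: [3.0, -0.3, -3.2]
finger_gap: 0.017
clock: 17.42
tcp_pos: [0.6412, -0.0453, 0.229]
orientation: [-0.0, 0.655, 0.756, 0.0]
wrist_force: [3.7, 1.3, -2.0]
finger_gap: 0.0169
[ 0.64120666 -0.04527574] 0.15633549930324153 [[-0.142  0.99   0.   ]
 [ 0.99   0.142  0.001]]
0.05 [ 0.008 -0.195]
0.1 [ 0.026 -0.39 ]
0.15 [ 0.053 -0.583]
0.2 [ 0.09  -0.775]
0.25 [ 0.137 -0.965]
0.28 [ 0.169 -1.078]
```

Drawn 44 mm with no end-stop force. I'll swing the gate 0.1 rad first and check the force.

```bash

python3 -m crank '{"travel":[[0,-0.08,0],[0.005,-0.16,0],[0.01,-0.24,0],[0.02,-0.32,0],[0.026,-0.39,0]],"turn":[0.02,0.04,0.06,0.08,0.1]}'
python3 -m crank '{"travel":[[0,0,0],[0,0,0]],"turn":[0,0]}'
```

```text
clock: 17.83
tcp_pos: [0.6252, -0.0472, 0.229]
orientation: [0.0, 0.693, 0.721, 0.0]
wrist_force: [2.7, 1.2, -3.1]
finger_gap: 0.0164
clock: 18.0
tcp_pos: [0.6253, -0.0472, 0.2291]
orientation: [0.0, 0.692, 0.722, 0.0]
wrist_force: [2.3, 0.5, -2.4]
finger_gap: 0.0168
```

```bash

python3 -m crank '{"travel":[[0,-0.07,0],[0.004,-0.14,0],[0.01,-0.21,0],[0.015,-0.28,0],[0.022,-0.35,0]],"turn":[0.018,0.036,0.054,0.072,0.09]}'
python3 -m crank '{"travel":[[0,-0.07,0],[0.004,-0.14,0],[0.01,-0.21,0],[0.015,-0.28,0],[0.022,-0.35,0]],"turn":[0.018,0.036,0.054,0.072,0.09]}'
python3 -m crank '{"travel":[[0,0,0],[0,0,0],[0,0,0],[0,0,0],[0,0,0]],"turn":[0,0,0,0,0]}' - 80
python3 - <<'E'
from h import *
s=get_state();T=s["tcp_pos"][:2];r=T-np.array([.6214,.1098]);r0=np.array([.6412,-.0453])-np.array([.6214,.1098])
print("gate",np.arctan2(r0[1],r0[0])-np.arctan2(r[1],r[0]),s["wrist_force"],s["finger_gap"],np.abs(s["qvel"]).max())
a=snap("top","t9");b=snap("scene","s9")
cv2.imwrite("pics/m9.png",np.hstack([cv2.imread("pics/t9.png")[130:370,100:560],cv2.imread("pics/s9.png")[180:420,150:490]]))
E
```

```text
clock: 18.42
tcp_pos: [0.6113, -0.0468, 0.2289]
orientation: [0.0, 0.724, 0.689, 0.0]
wrist_force: [3.8, 0.1, -2.6]
finger_gap: 0.0164
clock: 18.83
tcp_pos: [0.5974, -0.0453, 0.2289]
orientation: [0.0, 0.755, 0.656, 0.0]
wrist_force: [3.6, 0.0, -2.9]
finger_gap: 0.0165
clock: 19.25
tcp_pos: [0.5977, -0.0454, 0.2288]
orientation: [0.0, 0.754, 0.657, -0.0]
wrist_force: [3.2, -0.4, -2.7]
finger_gap: 0.0161
gate 0.27857589857852294 [ 3.15639482 -0.39776948 -2.7491753 ] 0.0160868196383385 0.0020103342445054115
```

View pics/m9.png

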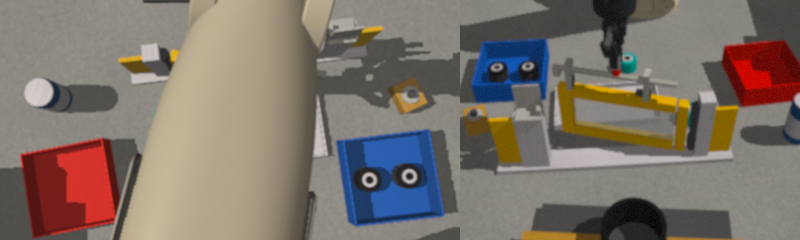

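The gate stands open in the scene view, free of the keeper and held by the gripped knob. Both pulleys are upright in the tote, and the bin, can and clamp block are where they were. Handing in.

```bash
python3 -c "
from workcell import *
print(hand_in())"
```

```text
the job is handed in; nothing more can be done
None
```

Both black pulleys are in the blue tote, and the gate is open by about 80 mm, held there by the gripped knob. I handed the job in at about 19.4 s; the hand-in gives no verdict.

- **Pulleys:** I moved them one at a time. The last pictures show both upright in the tote, and it hadn't visibly moved.
- **Bolt:** I lifted it about 16.7 mm and drew it 44 mm by tool travel. The wrist force rose by roughly the bolt's 3 N weight, and the gate then swung freely, so the nose was clear of the lip.
- **Gate:** it stands at about 0.28 rad, worked out from the tool position and my hinge estimate, not read from the joint. The spring pulls with about 3 N, the arm is still, and the finger gap on the knob is 16 mm.
- **Bystanders:** by eye, the red scrap bin, can and clamp block are where they started; I didn't measure them again.
- **Disagreements:** the first two-view knob position was about 4 mm off the later wrist-camera one, and the closer look was used. The gap of 16–17 mm is slightly under the knob's 18 mm, as it was on the 50 mm pulleys (48 mm). No check failed.

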